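# Close the refractometer's lid and lock it with the detent knob

## Robot

A 6-joint arm with a two-finger parallel gripper is mounted at the origin on the work surface. World frame = base frame: x ahead of the robot, y to its left, z up, the work surface at z = 0. Lengths are in m, angles in rad, forces in N, time in s.
With the tool pointing down it reaches from about 0.225 to 0.725 m from the base axis. Payload 3.1 kg.
Tool frame: the origin (TCP) lies between the finger pads, 19 mm behind the fingertips; this is the grasp point; z points along the fingers, y is the line along which they close (so a half turn about z gives the same grasp; the last joint's range is limited). The gripper opens to 85 mm and grips with 20 to 120 N. Pads are 22 mm wide; open, the fingers measure 114 mm over their backs; the gripper's body (76 mm by 85 mm) begins 54 mm behind the grasp point. The pads swing forward as they close: fully open they stand 13 mm farther back than shut.
Start: joints at [-1.387, 0.048, 0.099, 1.622, 0, 1.443], TCP at [0.161, -0.5, 0.25] pointing down, gripper open.
Joint ranges: [-2.91, 2.91], [-0.99, 1.94], [-1.21, 1.42], [-2.12, 2.29], [-1.49, 1.47], [-3.14, 3.14]. Speed limits (rad/s): [2.79, 2.79, 3.14, 3.14, 3.14, 3.14].

## Interface

Orientations are given as a unit quaternion [w, x, y, z].
In Python, from station import bot, get_image, camera_info, ticket gives the robot as it stands.
- The arm moves only by the tool move_arm, never from a script. Its arguments are lists of equal length, an entry for each row: "fingers": the opening in per cent of the stroke, from 0 (shut) to 100 (fully open); "slide": the shift along the tool's x, y, z in cm, a list of three; "turn": the turn about the tool's z in rad. In form: {"fingers": [fingers, ...], "slide": [[tx, ty, tz], ...], "turn": [turn, ...]}. A call has 1 to 8 rows; each row is the pose to reach, as a shift and turn from the pose commanded when the call began, along the tool's axes at that moment; what a row does not reach only later rows make up. A row lasts 1/12 s, in which the tool goes at most 41.7 mm and 7.16 degrees, less where a joint would pass 70% of its speed; a pose out of reach is approached as far as the arm can. A call with a gripper value outside its range is refused whole. The fingers move at their own pace and stop on an object; the grip force is fixed at half the most. Time passes only in rows, so rows that repeat a pose let the fingers close. It gives the time, the measured TCP pose, the force, the opening and the grip force at its end, in the units of the state.
- bot.sense(): the state, without advancing time (a new reading comes with each control period).
- get_image(name): name is "scene" or "top"; returns (picture, depth): 480x640x3 uint8, red, green, blue; 480x640 float32, m along the optical axis (not along the pixel's ray), 0 where there is no reading.
- camera_info(name): a dict with "fx", "fy", "cx", "cy" (pixels), "k1" (the pictures are not rectified: a ray, as slopes to the right and down, at radius r is drawn at 1 + k1 r^2 times it, then the intrinsics apply), "view" (4x4, takes a point from world to camera coordinates). Camera axes: x right, y up, looking along -z (the intrinsics and any distortion apply to the point x, -y, -z); pixel columns grow to the right and rows downward; lengths in m; the calibration is good to about 2 mm. A picture is of the moment at which its call begins. camera_info takes no time and is no camera call.
- ticket.close_job(): hands the job in; it is judged then, once.
The state is a dict: "time": time; "joints": joint angles; "qvel": joint speeds; "tau": joint torques, N m; "position": TCP position; "tool_rot": TCP orientation; "force": force on the tool from outside, world axes, zero at the start; "wrist_torque": the same for the moment, N m; "grip_width": opening from 0.0 (shut) to 1.0 (fully open); "gripper_force": force on a finger pad.
Only numpy, scipy, OpenCV 4.12 (cv2) and the standard library are available. Lean on these libraries where they do the work, as an engineer would, in place of code of your own. Each camera call takes 0.05 s, during which the arm holds its last target. There are 200 camera calls.

## Task

Close the hinged lid on top of the bench refractometer fully, then turn the black wing knob on its sloping front clockwise until it clicks past its detent and the bolt has locked over the lid; stop at the click and do not force the knob on beyond it. Let go, and leave the brown bottle and the conical flask beside the instrument standing where they are.

Things in the scene. Friction and masses are not known exactly. Their poses are not given: they have to be found in the camera images.
- refractometer: White bench instrument, fixed, 255 x 220 x 115 mm. Origin on the bench under it; x from its front to its back, z up. In its frame: front at x = -130 mm, 40 mm high; from there a panel slopes up at 30 degrees from level to the flat deck (x = 0 to 125, 115 mm high). The wing knob is mid-panel. A dark bolt guide, 38 mm wide, 34 mm high, stands on the deck at x = 4 to 34; the lid is behind it.
- lid (a joint): Angle of the lid, rad: 0 = shut on the deck, growing as it opens up and backward; starts at 0.7 to 1.2. A plain steel plate without handle, 70 mm from hinge to free edge, 84 mm wide, 10 mm thick. Its stiff hinge (0.14 N m of friction) holds it wherever it is left; push it shut with the closed fingers from behind and above.
- lid_hinge (a point): On the lid's hinge axis, mid-width; in the refractometer's frame at x = 110, y = 0, z = 126 mm. The axis runs along the refractometer's y. This frame turns with the lid: its -x axis points from the hinge to the free edge, its z axis out of the lid's outer face, which lies 7 mm from the axis.
- knob_grip (a point): On the wing knob's axis, 35 mm out of the panel: a grip's TCP goes here. z: the knob's axis, out of the panel. x: along the straight wing, 46 mm long, 14 mm wide; its top is 6 mm beyond this point, its foot 24 mm below it, on a 52 mm disc 7 mm high (on a 56 mm metal ring). The wing's ends look alike; its angle does not show where the click is.
- panel_mid (a point): Where the knob's axis leaves the panel: x = -65, y = 0, z = 77.5 mm in the refractometer's frame; z axis upright. The knob's axis leans 30 degrees from vertical towards the instrument's front. On the panel beside it: a flat display at y = +77 mm and a small fixed round cap, 12 mm high, at y = -83 mm.
- knob_foot (a point): On the knob's axis, 4 mm off the panel. Clockwise: looking at the panel. First the knob has an unknown 0.1 to 1.3 rad of lost motion, nearly free (0.04 N m). Then it takes its shaft along against a spring, to 0.25 to 0.35 N m at 0.3 rad, falling to nothing 0.6 rad after take-up: there the shaft jumps ahead 0.6 rad into its detent, the click, and the knob is nearly free again.
- knob_end (a point): End of the wing, 23 mm from the knob's axis, 35 mm out of the panel. Let go before the click, the knob springs back to the take-up point (no lost motion is left), so the last 0.6 rad or more must be turned in one grasp. After the click it turns nearly free for about 0.6 rad, then meets the shaft again; turning on from there forces it (0.65 N m at 0.2 rad).
- bolt (a joint): Travel of the bolt that the shaft drives, m: 0 at the start and through the lost motion, 0.006 at the click point, 0.012 at rest in the detent, its tip then over the lid's front edge; 0.010 per rad of shaft. Above 0.014 the knob has been forced.
- lid_back (a point): Middle of the lid's outer face (the face that looks up when shut and to the back when open), 50 mm from the hinge axis; z axis out of that face.
- bolt_tip (a point): Centre of the free end of the steel bolt (16 mm wide, 8 mm high), which slides backward out of the bolt guide along the refractometer's x; in its frame at x = 37 mm plus the travel, y = 0, z = 137.5 mm.
- amber_bottle: Bystander: brown bottle, 66 mm across, 150 mm high, left of the instrument; origin under its centre. Smaller unlisted glassware stands in front of the instrument, up to 75 mm high.
- flask: Bystander: conical glass flask, 76 mm across at the foot, 122 mm high, right of the instrument; origin under its centre.

How it is judged:
By the outcome, as a careful person would: the job done as asked, in the order asked, and still so for the second after the job is handed in, with the robot touching nothing.
It also fails if it takes over 72 s, if anything falls off the work surface, if the arm or the gripper's body presses on something with over 40 N, if the wrist force passes 120 N, or if a joint passes its speed limit or range.

## Working session

There is one attempt and no reset: what is moved stays moved. The work goes in short steps, Python scripts to look and compute and a tool call to move; the robot and the scene stay as the last step left them, time stands still between calls to the robot, and variables do not carry over. Pictures are saved under pics/ and viewed, at most 10 in all, crops included, and the job is handed in when it is done.

Besides the shell and the picture viewer there is one more tool, called after "Emit:" as name(argument=value, ...) on one line, values as JSON. move_arm: Moves the arm, as the interface text tells. Its arguments: {"type":"object","properties":{"fingers":{"type":"array"},"slide":{"type":"array"},"turn":{"type":"array"}},"required":["fingers","slide","turn"]}

```bash
ls; mkdir -p pics; python3 - <<'E'
from station import bot,get_image,camera_info
import cv2,numpy as np
for n in("scene","top"):
    p,d=get_image(n); cv2.imwrite(f"pics/{n}0.png",p[...,::-1]); np.savez(f"pics/{n}0.npz",p=p,d=d)
    c=camera_info(n); print(n,{k:(v if k!="view" else np.round(v,4).tolist()) for k,v in c.items()}, (d>0).mean())
print(bot.sense())
E
```

```text
pics
scene {'fx': 443.6099198480679, 'fy': 443.6099198480679, 'cx': 316.9569771611825, 'cy': 236.47597477354864, 'k1': -0.09178387123831054, 'view': [[0.2994, 0.954, -0.0145, -0.2178], [-0.77, 0.2506, 0.5868, 0.3457], [0.5635, -0.1645, 0.8096, -1.175], [0.0, 0.0, 0.0, 1.0]]} 0.9958333333333333
top {'fx': 511.64369856502606, 'fy': 511.64369856502606, 'cx': 319.12849884096306, 'cy': 238.1967462900842, 'k1': -0.053314401762350305, 'view': [[-0.014, -0.9999, 0.0076, 0.0316], [0.9977, -0.0134, 0.0665, -0.5939], [-0.0664, 0.0086, 0.9978, -0.9334], [0.0, 0.0, 0.0, 1.0]]} 0.9958528645833333
{'time': 0.1, 'joints': array([-1.38677213e+00,  4.86908309e-02,  9.77403345e-02,  1.62202156e+00,
       -3.25522078e-05,  1.44299867e+00]), 'qvel': array([-0.00027162, -0.00129443,  0.00445038,  0.00044779,  0.0019636 ,
       -0.00070096]), 'tau': array([ 2.60516426e-03, -3.39851689e+01,  3.20935571e+01,  1.58075447e-02,
       -2.56410948e-05, -8.26559301e-07]), 'position': array([ 0.16094927, -0.4991677 ,  0.24891973]), 'tool_rot': array([-1.08697760e-03,  9.87869905e-01,  1.55279963e-01, -4.68490767e-05]), 'force': array([-0.54595694,  0.55941886, -0.07689287]), 'wrist_torque': array([ 0.00257749, -0.03798784,  0.03910904]), 'gripper_force': 0.0, 'grip_width': 1.0007397400938}
```

View pics/scene0.png

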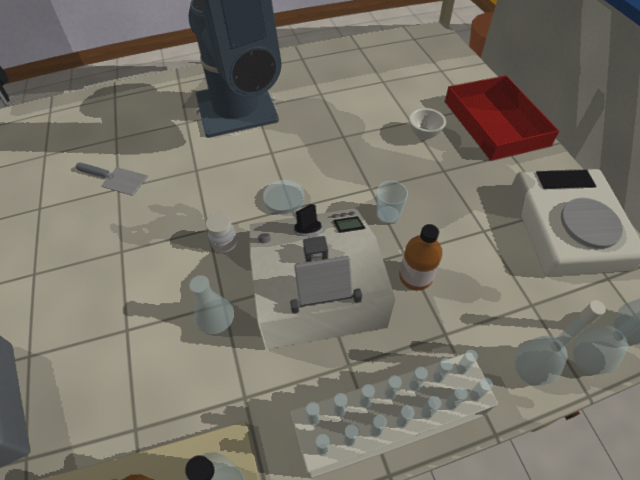

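View pics/top0.png

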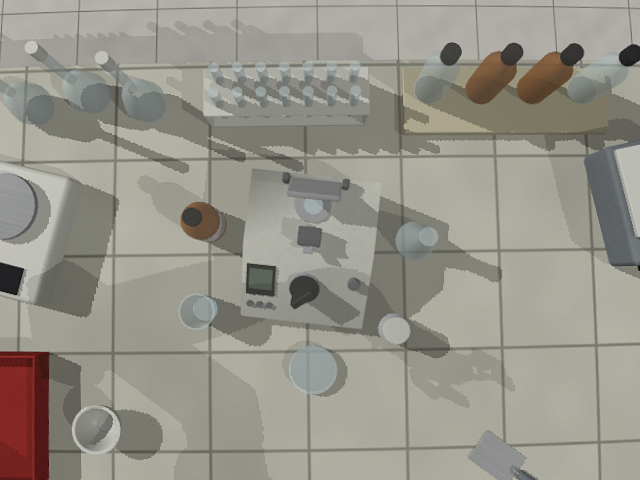

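The refractometer is mid-scene with its front toward the robot. In the top view the knob is at (303,291), the guide at (309,237), the lid at (315,188) and the hinge ends at (286,178) and (346,184). In the scene view the knob is at (308,220) and the lid at (325,280). The bottle and flask are to either side.

```bash
cat > h.py <<'E'
import numpy as np,cv2
from station import bot,get_image,camera_info
def cloud(n,d):
    """world point per pixel from depth along the optical axis"""
    c=camera_info(n); K=np.array([[c['fx'],0,c['cx']],[0,c['fy'],c['cy']],[0,0,1]])
    v,u=np.mgrid[:480,:640]
    s=cv2.undistortPoints(np.stack([u,v],-1).reshape(-1,1,2).astype(np.float64),K,np.array([c['k1'],0,0,0.])).reshape(480,640,2)
    P=np.stack([s[...,0]*d,-s[...,1]*d,-d,np.ones_like(d)],-1)
    return (P@np.linalg.inv(c['view']).T)[...,:3]
def proj(n,X):
    c=camera_info(n);q=np.c_[np.atleast_2d(X),np.ones(len(np.atleast_2d(X)))]@np.array(c['view']).T
    s=np.c_[q[:,0],-q[:,1]]/-q[:,2:3]; s=s*(1+c['k1']*(s**2).sum(1,keepdims=True))
    return s*[c['fx'],c['fy']]+[c['cx'],c['cy']]
E
python3 - <<'E'
from h import *
for n,box in(("top",(225,400,150,340)),("scene",(235,400,195,350))):
    z=np.load(f"pics/{n}0.npz");p=z['p'].astype(int);W=cloud(n,z['d'].astype(float))
    u0,u1,v0,v1=box; m=np.zeros((480,640),bool); m[v0:v1,u0:u1]=1
    print(n,'bench z',np.median(W[380:420,420:460,2]) if n=="top" else np.median(W[180:200,160:200,2]))
    deck=m&(abs(W[...,2]-.115)<.004)&(p.min(-1)>90)
    k=cv2.morphologyEx(deck.astype(np.uint8),cv2.MORPH_OPEN,np.ones((3,3)))
    r=cv2.minAreaRect(W[k>0][:,:2].astype(np.float32)*1000); print('deck',k.sum(),r,np.median(W[k>0][:,2]),cv2.boxPoints(r).round().tolist())
    body=m&(W[...,2]>.03)&(W[...,2]<.2)&(p.min(-1)>60)
    body=cv2.morphologyEx(body.astype(np.uint8),cv2.MORPH_OPEN,np.ones((3,3)))
    _,l,st,_=cv2.connectedComponentsWithStats(body); i=1+st[1:,4].argmax()
    r=cv2.minAreaRect(W[l==i][:,:2].astype(np.float32)*1000); print('body',r,cv2.boxPoints(r).round().tolist())
    dark=m&(p.max(-1)<62)&(W[...,2]>.06)
    _,l,st,ce=cv2.connectedComponentsWithStats(dark.astype(np.uint8))
    for i in range(1,len(st)):
        if st[i,4]>25:
            q=W[l==i]; print('dark',st[i],ce[i].round(),np.median(q,0).round(4),q.min(0).round(3),q.max(0).round(3))
E
python3 - <<'E'
import cv2
a=cv2.imread('pics/scene0.png')[190:320,230:400];b=cv2.imread('pics/top0.png')[160:335,230:400]
import numpy as np
a=cv2.resize(a,None,fx=2.3,fy=2.3,interpolation=2);b=cv2.resize(b,None,fx=2.3,fy=2.3,interpolation=2)
o=np.zeros((max(len(a),len(b)),800,3),np.uint8);o[:len(a),:a.shape[1]]=a;o[:len(b),400:400+b.shape[1]]=b;cv2.imwrite('pics/c1.png',o)
E
```

```text
top bench z 0.0012620430511305347
deck 7566 ((628.946533203125, 35.226348876953125), (220.61578369140625, 134.14849853515625), 82.70413970947266) 0.11549590303896445 [[548.0, -66.0], [681.0, -83.0], [709.0, 136.0], [576.0, 153.0]]
body ((568.3095092773438, 42.871131896972656), (220.83653259277344, 256.5343933105469), 82.8857421875) [[427.0, -51.0], [682.0, -83.0], [709.0, 137.0], [455.0, 168.0]]
dark [246 264  29  32 265] [260. 281.] [0.5063 0.1269 0.0766] [0.492 0.032 0.067] [0.547 0.154 0.971]
dark [290 276  29  32 587] [303. 290.] [0.5029 0.0527 0.0991] [0.473 0.027 0.079] [0.531 0.075 0.971]
scene bench z 0.0005297351675850326
deck 6043 ((631.7364501953125, 36.52478790283203), (219.34576416015625, 134.44874572753906), 82.86753845214844) 0.11550724560974357 [[551.0, -64.0], [685.0, -81.0], [712.0, 137.0], [579.0, 154.0]]
body ((571.3387451171875, 44.23249053955078), (219.78790283203125, 258.3580322265625), 82.9173812866211) [[430.0, -49.0], [686.0, -81.0], [713.0, 137.0], [457.0, 169.0]]
dark [294 204  27  30 556] [307. 220.] [0.5048 0.0515 0.1011] [ 0.476 -0.072  0.083] [0.993 0.076 0.745]
dark [333 217  32  15 168] [348. 224.] [0.5302 0.1232 0.0896] [0.496 0.1   0.069] [0.55  0.153 0.1  ]
dark [304 241  23  21 122] [314. 254.] [0.6053 0.0287 0.1426] [ 0.581 -0.072  0.123] [0.993 0.056 0.745]
dark [337 289  24  13  84] [353. 297.] [0.6932 0.0743 0.1298] [0.683 0.047 0.115] [0.7   0.082 0.139]
dark [291 301   7  12  39] [294. 309.] [ 0.6867 -0.0222  0.1326] [ 0.674 -0.025  0.122] [ 0.688 -0.017  0.14 ]
```

View pics/c1.png

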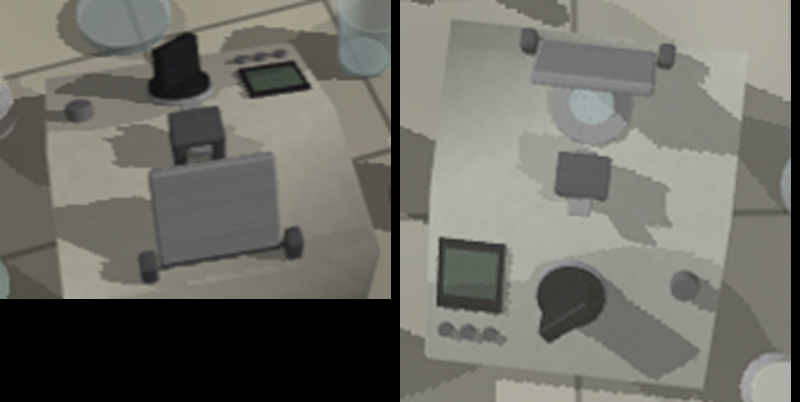

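The crop shows the lid open, the wing at a diagonal to the panel, and the bolt guide clear.

```bash
cat >> h.py <<'E'
yaw=-0.124; O=np.array([.5723,.0432,0]); c_,s_=np.cos(yaw),np.sin(yaw)
R=np.array([[c_,-s_,0],[s_,c_,0],[0,0,1]])
toR=lambda W:(W-O)@R
toW=lambda X:np.asarray(X)@R.T+O
N=np.array([-.5,0,np.sqrt(.75)]); U=np.array([np.sqrt(.75),0,.5]) # panel normal / uphill, refractometer frame
def wing(n,p,d):
    """wing points in panel coords: (uphill, y, height)"""
    Q=toR(cloud(n,d.astype(float)))-[-.065,0,.0775]
    a,b,h=Q@U,Q[...,1],Q@N
    m=(np.hypot(a,b)<.034)&(h>.016)&(h<.048)&(p.max(-1)<90)
    q=np.stack([a[m],b[m],h[m]],-1); t=q[q[:,2]>.035]
    r=cv2.minAreaRect(t[:,:2].astype(np.float32)*1000)
    bx=cv2.boxPoints(r); e1,e2=bx[1]-bx[0],bx[2]-bx[1]; e=e1 if np.hypot(*e1)>np.hypot(*e2) else e2
    return dict(n=len(t),rect=np.round([*r[0],*r[1]],1),ang=np.arctan2(e[1],e[0]),top=np.percentile(q[:,2],97))
def lid(n,d):
    X=toR(cloud(n,d.astype(float)))
    m=(X[...,0]>.035)&(X[...,0]<.12)&(abs(X[...,1])<.036)&(X[...,2]>.124)&(X[...,2]<.21)
    q=X[m]; w=q.mean(0); v=np.linalg.svd(q-w,full_matrices=False)[2][2]; v*=np.sign(v[2]); return len(q),w.round(4),np.arctan2(v[0],v[2])
def bolt(p,d,n="top"):
    X=toR(cloud(n,d.astype(float))); m=(abs(X[...,1])<.006)&(X[...,0]>.03)&(X[...,0]<.06)&(abs(X[...,2]-.1415)<.004)
    return m.sum(), (np.sort(X[m][:,0])[-3:].round(4) if m.any() else None)
E
python3 - <<'E'
from h import *
for n in("top","scene"):
    z=np.load(f"pics/{n}0.npz"); print(n,wing(n,z['p'],z['d']),lid(n,z['d']))
for k,x in dict(hinge=[.11,0,.126],grip=[-.0825,0,.1078],guide=[.019,0,.149]).items():
    print(k,toW(x).round(4),proj("top",toW(x)).round(),proj("scene",toW(x)).round())
E
```

```text
top {'n': 233, 'rect': array([ 1.2, -1.1, 14.6, 44.7]), 'ang': np.float32(-0.86927867), 'top': np.float64(0.04754448511976825)} (902, array([9.020e-02, 1.000e-04, 1.696e-01]), np.float64(1.0119278890386996))
scene {'n': 153, 'rect': array([ 2.4,  0.9, 15.2, 47.9]), 'ang': np.float32(-0.823905), 'top': np.float64(0.04562299094691466)} (2091, array([ 0.0963, -0.0002,  0.1613]), np.float64(0.9776051470388925))
hinge [0.6815 0.0296 0.126 ] [[315. 182.]] [[325. 299.]]
grip [0.4904 0.0534 0.1078] [[303. 297.]] [[305. 212.]]
guide [0.5912 0.0409 0.149 ] [[309. 235.]] [[315. 244.]]
```

```bash
cat >> h.py <<'E'
def go(*targets,a=0.,ref=None):
    """refractometer-frame TCP targets -> (slide cm, turn) in present tool axes; a = tool x heading in that frame"""
    s=bot.sense(); p=s['position'] if ref is None else ref; w,x,y,z=s['tool_rot']; h=2*np.arctan2(y,x)
    T=np.array([[np.cos(h),np.sin(h),0],[np.sin(h),-np.cos(h),0],[0,0,-1]])
    t=(h-(yaw+a)+np.pi/2)%np.pi-np.pi/2
    print('at',toR(p).round(4),'head',round(h-yaw,3),'F',s['force'].round(1),'w',round(s['grip_width'],3),'j6',s['joints'][5].round(2),'t',round(s['time'],2))
    for g in targets: print((( toW(g)-p)@T*100).round(2).tolist(), round(t,3))
E
python3 - <<'E'
from h import *
go([.122,0,.25],[.122,0,.178])
E
```

```text
at [-0.3411 -0.5891  0.2489] head 0.436 F [-0.5  0.6 -0.1] w 1.001 j6 1.44 t 0.1
[66.85, -33.85, -0.11] 0.436
[66.85, -33.85, 7.09] 0.436
```

Emit:
move_arm(fingers=[0,0,0,0,0,0,0,0], slide=[[3.5,-1.8,-0.5],[7,-3.6,-1],[10.5,-5.4,-1],[14,-7.2,-1],[17.5,-9,-1],[21,-10.8,-1],[24.5,-12.6,-1],[28,-14.4,-1]], turn=[0.06,0.12,0.18,0.24,0.3,0.36,0.4,0.436])

```text
time: 0.77
position: [0.3842, -0.275, 0.2596]
tool_rot: [-0.0, 0.998, -0.063, -0.0]
force: [0.5, -1.2, -0.4]
grip_width: 0.005
gripper_force: 0.0
```

```bash
python3 -c "
from h import *
go([.122,0,.255],[.122,0,.178])"
```

```text
at [-0.1473 -0.339   0.2596] head -0.002 F [ 0.5 -1.2 -0.4] w 0.005 j6 2.5 t 0.77
[26.85, -33.96, 0.46] -0.002
[26.85, -33.96, 8.16] -0.002
```

Emit:
move_arm(fingers=[0,0,0,0,0,0,0,0], slide=[[2.4,-3,0],[4.8,-6,0],[7.2,-9.1,0],[9.6,-12.1,0],[12,-15.1,0],[14.4,-18.2,0],[16.8,-21.2,0],[19.2,-24.2,0]], turn=[0,0,0,0,0,0,0,0])

```text
time: 1.43
position: [0.6047, -0.0586, 0.2593]
tool_rot: [-0.0, 0.998, -0.062, -0.001]
force: [0.1, -2.0, 0.7]
grip_width: -0.003
gripper_force: 0.0
```

Emit:
move_arm(fingers=[0,0,0,0], slide=[[2.5,-3.2,0],[5,-6.4,0],[7.6,-9.7,0.4],[7.6,-9.7,0.4]], turn=[0,0,0,0])

```text
time: 1.77
position: [0.6923, 0.0121, 0.2504]
tool_rot: [-0.008, 0.999, -0.043, -0.002]
force: [-1.5, -0.7, -1.3]
grip_width: 0.002
gripper_force: 0.0
```

```bash
python3 - <<'E'
from h import *
p,d=get_image("scene"); cv2.imwrite("pics/s1.png",cv2.resize(p[130:350,200:440,::-1],None,fx=2.5,fy=2.5))
th=np.array([1.0,.85,.7,.55,.4,.25,.1,0,-.04]); s=np.linspace(.038,.05,9)
x=.11-s*np.cos(th)+.007*np.sin(th)+.011; z=.126+s*np.sin(th)+.007*np.cos(th)+.019
go([.122,0,.178],*[[a,0,b] for a,b in zip(x,z)])
E
```

```text
at [ 0.1217 -0.0175  0.2512] head 0.037 F [-0.5 -0.2 -0.2] w 0.001 j6 3.14 t 1.82
[0.09, -1.74, 7.32] 0.037
[-1.47, -1.8, 7.04] 0.037
[-2.09, -1.82, 7.19] 0.037
[-2.69, -1.85, 7.44] 0.037
[-3.26, -1.87, 7.8] 0.037
[-3.78, -1.89, 8.26] 0.037
[-4.24, -1.9, 8.81] 0.037
[-4.61, -1.92, 9.45] 0.037
[-4.85, -1.93, 9.92] 0.037
[-5.03, -1.93, 10.12] 0.037
```

View pics/s1.png

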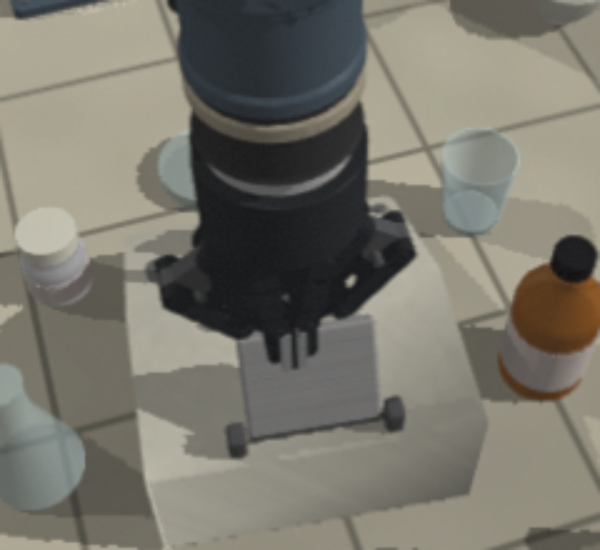

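The scene shows the closed fingers above the lid at about (300,350) in the crop, with the lid still open. Joint 6 is at its limit, so I'll turn the tool back a quarter turn (or more) before pushing.

Emit:
move_arm(fingers=[0,0,0,0,0,0,0,0], slide=[[0,-0.2,0],[0,-0.5,0],[0,-1,0],[0,-1.5,0],[0,-1.7,0],[0,-1.7,0],[0,-1.7,0],[0,-1.7,0]], turn=[-0.12,-0.24,-0.36,-0.48,-0.6,-0.72,-0.84,-0.96])

```text
time: 2.48
position: [0.6901, 0.0244, 0.2569]
tool_rot: [-0.006, 0.906, 0.423, 0.003]
force: [-0.2, -0.5, -0.3]
grip_width: -0.004
gripper_force: 0.0
```

Emit:
move_arm(fingers=[0,0,0,0,0,0], slide=[[0,0,0],[0,0,0],[0,0,0],[0,0,0],[0,0,0],[0,0,0]], turn=[-0.12,-0.24,-0.36,-0.48,-0.6,-0.6])

```text
time: 2.98
position: [0.6902, 0.0244, 0.2569]
tool_rot: [-0.005, 0.742, 0.671, 0.005]
force: [-0.1, 0.4, 0.3]
grip_width: 0.003
gripper_force: 0.0
```

```bash
python3 - <<'E'
from h import *
go([.126,0,.25],[.126,0,.178],a=np.pi/2)
E
```

```text
at [ 0.1193 -0.0041  0.2569] head 1.594 F [-0.1  0.4  0.3] w 0.003 j6 1.6 t 2.98
[0.4, 0.68, 0.69] 0.024
[0.4, 0.68, 7.89] 0.024
```

Emit:
move_arm(fingers=[0,0,0,0,0,0,0], slide=[[0.4,0.8,0],[0.4,0.8,2],[0.4,0.8,4],[0.4,0.8,6],[0.4,0.8,7.5],[0.4,0.8,7.9],[0.4,0.8,7.9]], turn=[0.02,0.02,0.02,0.02,0.02,0.02,0.02])

```text
time: 3.57
position: [0.698, 0.0293, 0.1755]
tool_rot: [-0.007, 0.749, 0.662, 0.004]
force: [0.5, -0.0, -0.1]
grip_width: 0.002
gripper_force: 0.0
```

```bash
python3 - <<'E'
from h import *
th=np.array([1.0,.85,.7,.55,.4,.25,.1,0,-.04]); s=np.linspace(.038,.05,9)
x=.11-s*np.cos(th)+.007*np.sin(th)+.0145; z=.126+s*np.sin(th)+.007*np.cos(th)+.019
go(*[[a,0,b] for a,b in zip(x,z)],a=np.pi/2)
E
```

```text
at [0.1264 0.0018 0.1755] head 1.571 F [ 0.5 -0.  -0.1] w 0.002 j6 1.63 t 3.57
[-0.18, -1.66, -0.53] 0.0
[-0.18, -2.27, -0.38] 0.0
[-0.18, -2.88, -0.13] 0.0
[-0.18, -3.45, 0.23] 0.0
[-0.18, -3.97, 0.69] 0.0
[-0.18, -4.43, 1.24] 0.0
[-0.18, -4.8, 1.88] 0.0
[-0.18, -5.04, 2.35] 0.0
[-0.18, -5.22, 2.55] 0.0
```

Emit:
move_arm(fingers=[0,0,0,0,0,0,0,0], slide=[[-0.2,-1,-0.5],[-0.2,-1.7,-0.5],[-0.2,-2.3,-0.4],[-0.2,-2.9,-0.1],[-0.2,-3.5,0.2],[-0.2,-4,0.7],[-0.2,-4.4,1.2],[-0.2,-4.8,1.8]], turn=[0,0,0,0,0,0,0,0])

```text
time: 4.23
position: [0.6533, 0.0332, 0.1645]
tool_rot: [-0.002, 0.749, 0.662, 0.008]
force: [-0.4, 0.1, 4.9]
grip_width: -0.007
gripper_force: 2.1
```

```bash
python3 - <<'E'
from h import *
p,d=get_image("scene"); print(lid("scene",d))
go([.073,0,.152],[.071,0,.150],a=np.pi/2)
cv2.imwrite("pics/s2.png",cv2.resize(p[130:350,200:440,::-1],None,fx=2.5,fy=2.5))
E
```

```text
(1657, array([ 0.0896, -0.0031,  0.1442]), np.float64(0.48687636542635915))
at [8.060e-02 1.000e-04 1.626e-01] head 1.572 F [-0.2 -0.4  1.1] w 0.001 j6 1.64 t 4.28
[-0.01, -0.76, 1.06] 0.001
[-0.01, -0.96, 1.26] 0.001
```

View pics/s2.png

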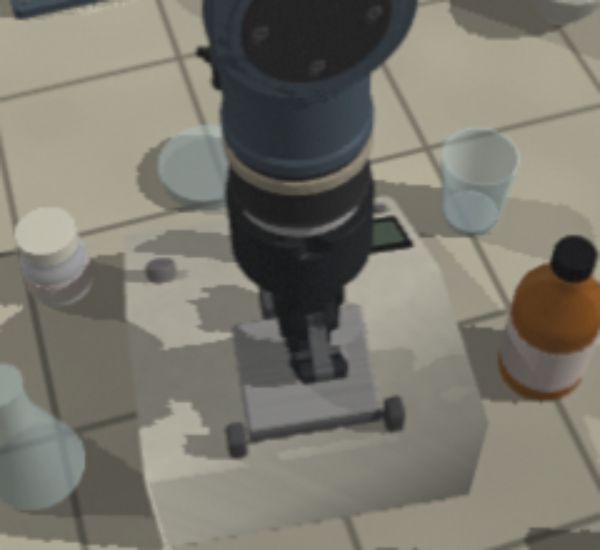

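The fingers are on the lid at about (315,350) and the lid is nearly flat. I'll press on to shut it.

Emit:
move_arm(fingers=[0,0,0,0,0,0,0], slide=[[0,-0.5,0.5],[0,-0.8,0.9],[0,-1,1.2],[0,-1,1.3],[0,-1,1.4],[0,-1,1.5],[0,-1,1.5]], turn=[0,0,0,0,0,0,0])

```text
time: 4.87
position: [0.6447, 0.0348, 0.1517]
tool_rot: [-0.001, 0.749, 0.663, 0.009]
force: [-0.6, -1.0, 16.3]
grip_width: 0.001
gripper_force: 8.2
```

```bash
python3 - <<'E'
from h import *
p,d=get_image("scene"); print(lid("scene",d))
go([.071,0,.150],a=np.pi/2)
E
```

```text
(1604, array([ 0.0877, -0.003 ,  0.1377]), np.float64(0.006823304219534398))
at [0.0729 0.0006 0.1517] head 1.573 F [-1.5  0.1 16.3] w 0.003 j6 1.64 t 4.92
[-0.06, -0.19, 0.17] 0.002
```

Lid is shut (0.007 rad, 16 N down). Next I lift, move over the knob and wind joint 6 back to gain turning room.

Emit:
move_arm(fingers=[0,0,0,0,0,40,40,40], slide=[[0,0,-1.5],[0,0,-4],[0,0,-7],[0,-2,-8],[0,-5,-8],[0,-8,-8],[0,-11,-8],[0,-14,-8]], turn=[0,0,0,-0.12,-0.24,-0.36,-0.48,-0.6])

```text
time: 5.58
position: [0.501, 0.0512, 0.2245]
tool_rot: [-0.004, 0.517, 0.856, 0.006]
force: [0.4, -0.4, -0.1]
grip_width: 0.39
gripper_force: 0.0
```

Emit:
move_arm(fingers=[40,40,40,40,40,40,40,40], slide=[[0,0,0],[0,0,0],[0,0,0],[0,0,0],[0,0,0],[0,0,0],[0,0,0],[0,0,0]], turn=[-0.12,-0.24,-0.36,-0.48,-0.6,-0.72,-0.84,-0.96])

```text
time: 6.25
position: [0.5022, 0.0511, 0.2245]
tool_rot: [-0.0, 0.063, 0.998, 0.007]
force: [-0.0, 0.4, 0.1]
grip_width: 0.403
gripper_force: 0.0
```

Emit:
move_arm(fingers=[40,40,40,40,40,40,40,40], slide=[[0,0,0],[0,0,0],[0,0,0],[0,0,0],[0,0,0],[0,0,0],[0,0,0],[0,0,0]], turn=[-0.12,-0.24,-0.36,-0.48,-0.6,-0.72,-0.84,-0.96])

```text
time: 6.92
position: [0.5023, 0.0511, 0.2245]
tool_rot: [0.003, -0.405, 0.914, 0.007]
force: [-0.2, 0.4, -0.4]
grip_width: 0.401
gripper_force: 0.0
```

Emit:
move_arm(fingers=[40,40,40,40,40,40,40,40], slide=[[0,0,0],[0,0,0],[0,0,0],[0,0,0],[0,0,0],[0,0,0],[0,0,0],[0,0,0]], turn=[-0.12,-0.24,-0.36,-0.48,-0.6,-0.72,-0.84,-0.96])

```text
time: 7.58
position: [0.5023, 0.0511, 0.2245]
tool_rot: [-0.006, 0.781, -0.624, -0.005]
force: [0.4, -0.6, -0.6]
grip_width: 0.399
gripper_force: 0.0
```

```bash
python3 - <<'E'
from h import *
for n in("top","scene"):
    p,d=get_image(n)
    try: print(n,wing(n,p,d),lid(n,d),bolt(p,d,n))
    except Exception as e: print(n,e,lid(n,d),bolt(p,d,n))
    cv2.imwrite(f"pics/{n}3.png",p[...,::-1])
go([-.082,0,.17],[-.082,0,.115],a=-.92)
E
```

```text
top index -1 is out of bounds for axis 0 with size 0 (1958, array([0.0749, 0.    , 0.1333]), np.float64(0.011143073522471715)) (np.int64(9), array([0.0344, 0.0345, 0.0353]))
scene {'n': 160, 'rect': array([ 3.2,  0.6, 14.1, 47.5]), 'ang': np.float32(-0.8903151), 'top': np.float64(0.045374653330474135)} (1973, array([ 0.0806, -0.0002,  0.1332]), np.float64(0.041972154193531015)) (np.int64(30), array([0.0379, 0.0384, 0.0385]))
at [-0.0704 -0.0008  0.2245] head -1.23 F [ 0.1 -0.6  0.7] w 0.401 j6 -1.83 t 7.68
[-0.47, 1.07, 5.45] -0.31
[-0.47, 1.07, 10.95] -0.31
```

Emit:
move_arm(fingers=[45,45,45,45,45,45,45,45], slide=[[-0.2,0.4,0],[-0.5,0.8,1],[-0.5,1.1,3],[-0.5,1.1,6],[-0.5,1.1,8.5],[-0.5,1.1,10],[-0.5,1.1,10.9],[-0.5,1.1,10.9]], turn=[-0.11,-0.22,-0.31,-0.31,-0.31,-0.31,-0.31,-0.31])

```text
time: 8.35
position: [0.4891, 0.0553, 0.113]
tool_rot: [-0.005, 0.866, -0.499, -0.006]
force: [-0.3, 0.6, -0.3]
grip_width: 0.457
gripper_force: 0.0
```

```bash
python3 - <<'E'
from h import *
o=[]
for n in("scene","top"):
    p,d=get_image(n); print(n,bolt(p,d,n)); b=p[150:310,230:390,::-1] if n=="scene" else p[200:360,230:390,::-1]
    o.append(cv2.resize(b,(400,400),interpolation=2))
cv2.imwrite("pics/c4.png",np.hstack(o)); go([-.082,0,.115],a=-.92)
E
```

```text
scene (np.int64(30), array([0.0377, 0.0378, 0.0388]))
top (np.int64(9), array([0.0347, 0.0353, 0.0545]))
at [-0.0819  0.0019  0.1161] head -0.921 F [-0.5 -0.1  0.5] w 0.451 j6 -2.13 t 8.45
[0.14, 0.12, 0.11] -0.001
```

View pics/c4.png

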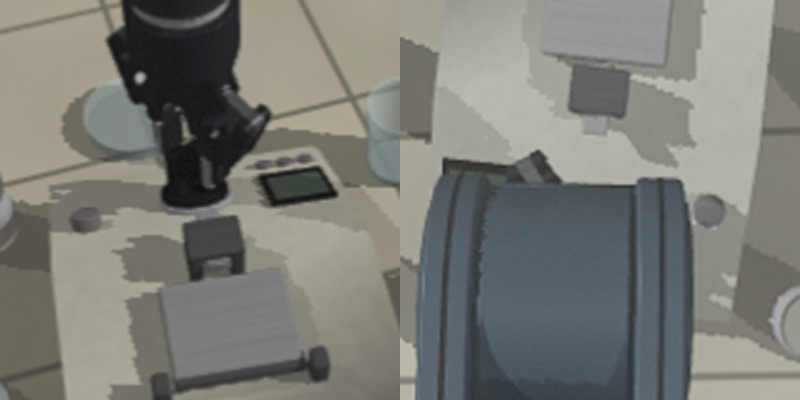

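The fork straddles the wing at (195,180) in the left crop, the lid is shut, and the bolt guide is visible in both views. Next I narrow the fork and start turning.

Emit:
move_arm(fingers=[26,26,26,26,26,26,26,26], slide=[[0,0,0],[0,0,0],[0,0,0],[0,0,0],[0,0,0],[0,0,0],[0,0,0],[0,0,0]], turn=[0,0,0,0,0.06,0.12,0.18,0.24])

```text
time: 9.12
position: [0.4921, 0.0555, 0.117]
tool_rot: [-0.007, 0.8, -0.6, -0.003]
force: [-1.5, 0.6, 4.3]
grip_width: 0.262
gripper_force: 9.0
```

```bash
cat >> h.py <<'E'
def stat():
    s=bot.sense(); out=[]
    for n in("scene","top"):
        p,d=get_image(n)
        try: w=wing(n,p,d); w=(w['n'],round(float(w['ang']),2),w['rect'])
        except Exception: w=None
        out.append((n,w,bolt(p,d,n))); cv2.imwrite(f"pics/{n}_{s['time']:.2f}.png",p[...,::-1])
    print(*out,sep='\n'); print('F',s['force'].round(1),'M',s['wrist_torque'].round(2)); go([-.082,0,.115],a=-.92)
E
python3 -c "
from h import *
stat()"
```

```text
('scene', (119, 0.53, array([17.1, -4.6, 38. , 23.9])), (np.int64(31), array([0.0383, 0.0384, 0.0385])))
('top', None, (np.int64(10), array([0.0354, 0.0425, 0.0541])))
F [-1.5  0.6  4.3] M [0.19 0.15 0.12]
at [-0.0811  0.0022  0.1169] head -1.159 F [-1.7  0.   5.7] w 0.264 j6 -1.89 t 9.22
[0.17, 0.17, 0.19] -0.239
```

Emit:
move_arm(fingers=[26,26,26,26,26], slide=[[0,0,-0.2],[0,0,-0.2],[0,0,-0.2],[0,0,-0.2],[0,0,-0.2]], turn=[0.06,0.12,0.18,0.24,0.24])

```text
time: 9.63
position: [0.4923, 0.0557, 0.118]
tool_rot: [-0.007, 0.724, -0.69, -0.004]
force: [0.7, 1.5, 1.5]
grip_width: 0.259
gripper_force: 11.9
```

```bash
python3 -c "
from h import *
stat()"
```

```text
('scene', (96, 0.51, array([16.8, -6.6, 41.1, 20.8])), (np.int64(32), array([0.0383, 0.0384, 0.0388])))
('top', None, (np.int64(13), array([0.0357, 0.0357, 0.0515])))
F [0.7 1.5 1.5] M [ 0.28 -0.43  0.19]
at [-0.081   0.0025  0.118 ] head -1.396 F [2.1 1.2 0.7] w 0.259 j6 -1.65 t 9.73
[0.22, 0.14, 0.3] -0.476
```

Emit:
move_arm(fingers=[26,26,26,26,26], slide=[[0,0,0],[0,0,0],[0,0,0],[0,0,0],[0,0,0]], turn=[0.06,0.12,0.18,0.24,0.24])

```text
time: 10.15
position: [0.4925, 0.0552, 0.1187]
tool_rot: [0.006, -0.637, 0.771, 0.004]
force: [1.2, 0.3, 4.4]
grip_width: 0.26
gripper_force: 16.0
```

```bash
python3 -c "
from h import *
stat()"
```

```text
('scene', (74, 1.46, array([16.8, -2. , 45.3, 33.3])), (np.int64(38), array([0.0401, 0.0401, 0.0405])))
('top', None, (np.int64(20), array([0.0371, 0.0374, 0.0375])))
F [1.2 0.3 4.4] M [ 0.24 -0.61  0.36]
at [-0.0807  0.002   0.1187] head 4.647 F [1.7 1.2 5.2] w 0.259 j6 -1.41 t 10.25
[0.21, 0.11, 0.37] -0.716
```

Bolt has moved about 2 mm and the torque is up, so take-up has passed. Continuing in the same grasp.

Emit:
move_arm(fingers=[26,26,26,26], slide=[[0,0,0.1],[0,0,0.1],[0,0,0.2],[0,0,0.2]], turn=[0.06,0.12,0.18,0.18])

```text
time: 10.58
position: [0.4925, 0.0549, 0.1186]
tool_rot: [0.006, -0.564, 0.826, 0.004]
force: [-2.7, 0.3, 12.5]
grip_width: 0.259
gripper_force: 16.4
```

```bash
python3 -c "
from h import *
stat()"
```

```text
('scene', (63, -1.49, array([16.1,  0.6, 34.2, 45.2])), (np.int64(45), array([0.0424, 0.0425, 0.0432])))
('top', None, (np.int64(29), array([0.0392, 0.0394, 0.0521])))
F [-2.7  0.3 12.5] M [0.06 0.07 0.26]
at [-0.0806  0.0017  0.1186] head 4.466 F [-1.4  0.3 13.1] w 0.259 j6 -1.23 t 10.68
[0.2, 0.09, 0.36] -0.897
```

Emit:
move_arm(fingers=[26,26,26,26,26], slide=[[0,0,-0.1],[0,0,-0.1],[0,0,-0.1],[0,0,-0.1],[0,0,-0.1]], turn=[0.06,0.12,0.18,0.24,0.24])

```text
time: 11.1
position: [0.4925, 0.0537, 0.1184]
tool_rot: [0.005, -0.46, 0.888, 0.004]
force: [1.3, -2.1, 8.8]
grip_width: 0.265
gripper_force: 5.3
```

```bash
python3 -c "
from h import *
stat()"
```

```text
('scene', (91, -0.72, array([15. ,  6.3, 19.6, 45.8])), (np.int64(72), array([0.0489, 0.0491, 0.0493])))
('top', None, (np.int64(60), array([0.0458, 0.046 , 0.0462])))
F [ 1.3 -2.1  8.8] M [-0.44 -0.26 -0.07]
at [-0.0805  0.0007  0.1185] head 4.224 F [ 1.1 -2.2  8.7] w 0.259 j6 -0.99 t 11.2
[0.13, 0.1, 0.35] -1.139
```

Click: the bolt jumped to about +11 mm and the torque went to zero. Opening and lifting clear.

Emit:
move_arm(fingers=[45,45,45,45,45,45,45,45], slide=[[0,0,-0.2],[0,0,-0.3],[0,0,-0.5],[0,0,-1.5],[0,0,-4],[0,0,-7],[0,0,-10],[0,0,-12]], turn=[0,0,0,0,0,0,0,0])

```text
time: 11.87
position: [0.4913, 0.0534, 0.2396]
tool_rot: [0.005, -0.461, 0.887, 0.006]
force: [0.2, -0.1, 0.5]
grip_width: 0.451
gripper_force: 0.0
```

Emit:
move_arm(fingers=[45,45,45,45,45,45,45,45], slide=[[1.7,-1.5,0],[3.5,-3,0],[5.2,-4.5,0],[7,-6,0],[8.7,-7.5,0],[10.5,-9,0],[12.2,-10.5,0],[12.2,-10.5,0]], turn=[0,0,0,0,0,0,0,0])

```text
time: 12.53
position: [0.5067, -0.1103, 0.2338]
tool_rot: [0.003, -0.459, 0.888, 0.006]
force: [-0.6, 0.3, -0.7]
grip_width: 0.448
gripper_force: 0.0
```

```bash
python3 - <<'E'
from h import *
stat(); o=[]
for n in("scene","top"):
    p,d=get_image(n); print(lid(n,d)); b=p[130:350,180:450,::-1] if n=="scene" else p[150:370,170:440,::-1]
    o.append(cv2.resize(b,(400,326),interpolation=2))
    X=toR(cloud(n,d.astype(float))); z=np.load(f"pics/{n}0.npz"); X0=toR(cloud(n,z['d'].astype(float)))
    m=lambda X:X[(abs(X[...,1])<.006)&(X[...,0]>.036)&(X[...,0]<.06)&(abs(X[...,2]-.1415)<.004)][:,0]
    print(n,np.sort(m(X))[-6:].round(4),np.sort(m(X0))[-6:].round(4))
cv2.imwrite("pics/c5.png",np.hstack(o))
E
```

```text
('scene', (171, 0.94, array([ 2.8, -0.4, 47.1, 15. ])), (np.int64(76), array([0.05  , 0.05  , 0.0501])))
('top', (234, 0.99, array([ 1.4, -0.4, 43.7, 14.2])), (np.int64(61), array([0.0462, 0.0465, 0.0472])))
F [-0.6  0.3 -0.7] M [-0.01 -0.01  0.03]
at [-0.0468 -0.1574  0.234 ] head 4.222 F [0.4 0.9 1. ] w 0.45 j6 -1.3 t 12.63
[-12.23, 10.51, 11.9] -1.141
(1997, array([ 0.0803, -0.0003,  0.1335]), np.float64(0.05685527585091596))
scene [0.0494 0.0497 0.0498 0.05   0.0503 0.051 ] [0.0376 0.0377 0.0377 0.0378 0.0381 0.0389]
(1962, array([0.0746, 0.    , 0.1336]), np.float64(0.0362131131423304))
top [0.0456 0.046  0.0461 0.0463 0.0468 0.0469] []
```

View pics/c5.png

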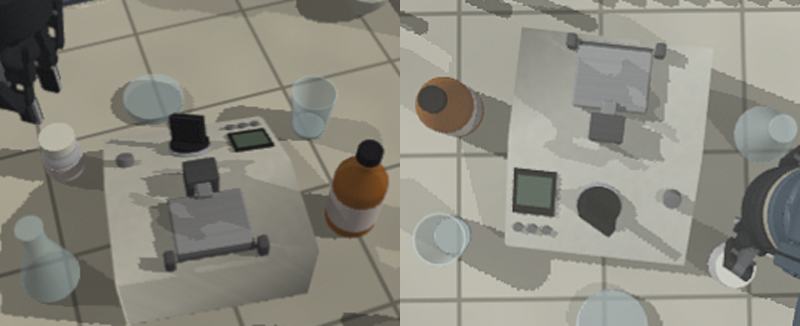

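The bolt has moved +12 mm and sits over the shut lid, the bottle and flask are standing where they were, and the arm is clear of everything.

```bash
python3 -c "
from station import ticket
print(ticket.close_job())"
```

```text
the job is handed in; nothing more can be done
None
```

The lid is shut and the knob was turned clockwise to its click and no further. The camera measured the bolt at about 12 mm of travel, over the lid's edge. I let go, the bottle and flask still stand where they were, and the job was handed in at about 13 s.

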